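# Tip the flyback transformer onto its back and push it up to the stop

### The arm

A 6-joint arm with a two-finger parallel gripper is mounted at the origin on the work surface. World frame = base frame: x ahead of the robot, y to its left, z up, the work surface at z = 0. Lengths are in m, angles in rad, forces in N, time in s.
With the tool pointing down it reaches from about 0.35 to 0.775 m from the base axis. Payload 7.3 kg.
Tool frame: the origin (TCP) lies at the very end of the fingers, on their centre line; the grasp point (between the pads) lies 19 mm behind it (robot.pinch_z is the distance from the TCP to the grasp point, in m); z points along the fingers, y is the line along which they close (so a half turn about z gives the same grasp; the last joint's range is limited). The gripper opens to 92 mm and grips with 3 to 60 N. Pads are 19 mm wide; open, the fingers measure 130 mm over their backs; the gripper's body (75 mm by 190 mm) begins 47 mm behind the grasp point.
Start: joints at [1.162, 0.342, 1.524, -0, 1.275, -0.146], TCP at [0.136, 0.507, 0.227] pointing down, gripper open.
Joint ranges: [-2.53, 2.53], [-0.77, 2.02], [0.04, 2.7], [-1, 4.14], [0.28, 2.66], [-3.11, 3.11]. Speed limits (rad/s): [2.57, 2.57, 3.14, 3.14, 3.14, 3.14].

### API

Orientations are given as [roll, pitch, yaw] about the fixed x, y, z axes, in that order (R = Rz(yaw) Ry(pitch) Rx(roll)).
In Python, from cell import robot gives the robot as it stands.
- The arm moves only by the tool move_arm, never from a script. Its argument "motion" is a list of rows, each a list of 6 numbers: the shift along the tool's x, y, z in units of 0.1 m (1.0 is 0.1 m), then the turn, a rotation vector about the tool's x, y, z in units of pi rad (1.0 is pi rad). In form: [[dx, dy, dz, rx, ry, rz], ...]. A call has 1 to 12 rows; each row is the pose to reach, as a shift and turn from the pose commanded when the call began, along the tool's axes at that moment, turning the shorter way round; what a row does not reach only later rows make up. A row lasts 1/8 s, in which the tool goes at most 62.5 mm and 10.7 degrees, less where a joint would pass 70% of its speed; a pose out of reach is approached as far as the arm can. A call with a number of a shift or a turn outside -1 to 1 is refused whole. A call with a gripper value outside its range is refused whole. "fingers" is the opening, from -1 (shut) to 1 (fully open), set as the call begins (left out, the last holds). The fingers move at their own pace and stop on an object; "newtons" is the grip in N (left out, the last holds). Time passes only in rows, so rows that repeat a pose let the fingers close. It gives the time, the measured TCP pose, the force, the opening and the grip force at its end, in the units of the state.
- robot.observe(): the state, without advancing time (a new reading comes with each control period).
- robot.read_camera(name): name is "side" or "top"; returns a dict with "image" (384x512x3 uint8, red, green, blue), "range_z" (384x512 float32, m along the optical axis (not along the pixel's ray), 0 where there is no reading), "vfov" (degrees; the focal length in pixels is half the picture's height over the tangent of half this angle, whatever the lens; pixels are square), "cx", "cy" (the principal point, pixels), "extrinsics" (4x4, takes a point from camera to world coordinates). Camera axes: x right, y up, looking along -z (the intrinsics and any distortion apply to the point x, -y, -z); pixel columns grow to the right and rows downward; lengths in m; the calibration is good to about 2 mm. A picture is of the moment at which its call begins.
- robot.hand_in(): hands the job in; it is judged then, once.
The state is a dict: "time": time; "qpos": joint angles; "qvel": joint speeds; "joint_efforts": joint torques, N m; "tool_pos": TCP position; "tool_rot": TCP orientation; "contact_force": force on the tool from outside, world axes, zero at the start; "torque": the same for the moment, N m; "opening": finger opening in m; "grip_force": force on a finger pad.
Only numpy, scipy, OpenCV 4.12 (cv2) and the standard library are available. Lean on these libraries where they do the work, as an engineer would, in place of code of your own. Each camera call takes 0.05 s, during which the arm holds its last target. There are 200 camera calls.

### The job

Without gripping or lifting it, push the standing flyback transformer over onto its back, so that it lies on the work board with its two adjusting knobs facing up. Then push it along the board until its top end rests flat against the metal stop rail, take the fingers away, and leave all the other things where they are.

Things in the scene. Friction and masses are not known exactly. Their poses are not given: they have to be found in the camera images.
- flyback: flyback transformer: loose grey block 34 mm deep (its x), 46 mm wide (its y, with a dark ferrite bar down each side) and 92 mm high (its z), 0.18 to 0.35 kg, evenly weighted, standing on the board at first. Origin at the centre of its flat underside, z to its top end, x from the knob face (at first roughly towards the robot) to the flat back (towards the stop). On its back, x points down
- knob_face (a point): the middle of the transformer's knob face (its -x face), 74 mm above the underside, where the face is bare. Below, on the same face, are the two black adjusting knobs, 15 mm across and 6 mm proud, centred 18 and 42 mm above the underside
- flyback_center (a point): the centre of the transformer's block, half-way up (46 mm from the underside)
- flyback_top (a point): the centre of the transformer's flat top face (92 mm from the underside)
- board: plywood work board with a grippy buff rubber sheet on top, fixed on the counter, 280 mm (its x) by 340 mm (its y), 12 mm thick. Origin at the centre of its underside, x away from the robot to the stop rail, z up; top at z = 0.012. Stop rail: aluminium bar 300 mm long (along y), 14 mm thick, 24 mm high above the board, along the far edge; its near face lies at x = 105 mm
- stop_face (a point): the middle of the near face of the stop rail, half-way up (12 mm above the board's top)
- fuse0: bystander: amber glass fuse with steel caps, 10 mm thick, 38 mm long (its x), lying on the left of the board; origin under its centre
- fuse1: bystander: the same kind of fuse, lying on the right of the board
- fuse2: bystander: the same kind of fuse, lying on the counter to the left
- tuning_knob: bystander: black bakelite tuning knob, 38 mm across, 22 mm high, on one side of the board; origin under its centre
- solder_spool: bystander: tin solder spool, 50 mm across, 40 mm high, standing on the other side of the board; origin under its centre
- screwdriver: bystander: screwdriver lying on the counter to the right
- screw_tin: bystander: small open steel tin, 70 mm across, 45 mm high, on the counter to the right; origin under its centre

How it is judged:
By the outcome, as a careful person would: the job done as asked, in the order asked, and still so for the second after the job is handed in, with the robot touching nothing.
It also fails if it takes over 40 s, if anything falls off the work surface, if the arm or the gripper's body presses on something with over 40 N, if the wrist force passes 120 N, or if a joint passes its speed limit or range.

## Working session

There is one attempt and no reset: what is moved stays moved. The work goes in short steps, Python scripts to look and compute and a tool call to move; the robot and the scene stay as the last step left them, time stands still between calls to the robot, and variables do not carry over. Pictures are saved under pics/ and viewed, at most 10 in all, crops included, and the job is handed in when it is done.

Besides the shell and the picture viewer there is one more tool, called after "Call:" as name([rows], argument=value, ...), one row to a line, values as JSON. move_arm: Moves the arm, as the interface text tells. Shifts and turns lie within -1 to 1; 1 stands for 0.1 m of shift or pi rad of turn. Its arguments: {"type":"object","properties":{"motion":{"type":"array"},"fingers":{"type":"number"},"newtons":{"type":"number"}},"required":["motion"]}

```bash
mkdir -p pics; ls; python3 - <<'E'
from cell import robot
import cv2,numpy as np,pickle
o=robot.observe();print({k:np.round(v,3) for k,v in o.items()})
for n in("side","top"):
    c=robot.read_camera(n);pickle.dump(c,open(n+".pkl","wb"))
    cv2.imwrite(f"pics/{n}0.png",c["image"][:,:,::-1]);print(n,c["vfov"],c["cx"],c["cy"],np.round(c["extrinsics"],3).tolist(),[k for k in c])
E
```

```text
pics
{'time': np.float64(0.0), 'qpos': array([ 1.162,  0.343,  1.525,  0.   ,  1.275, -0.146]), 'qvel': array([-0.   ,  0.001,  0.   ,  0.001, -0.   , -0.002]), 'joint_efforts': array([  0.   , -43.123, -24.423,   0.072,   0.056,  -0.   ]), 'tool_pos': array([0.136, 0.507, 0.226]), 'tool_rot': array([-3.14 , -0.   ,  2.879]), 'contact_force': array([0.054, 0.684, 0.265]), 'torque': array([ 0.015, -0.028, -0.011]), 'grip_force': np.float64(0.0), 'opening': np.float64(0.092)}
side 45.200912013068894 246.36297642010308 190.9487473792785 [[0.876, 0.335, -0.348, 0.179], [-0.483, 0.629, -0.609, -0.71], [0.015, 0.702, 0.712, 0.954], [0.0, 0.0, 0.0, 1.0]] ['image', 'range_z', 'vfov', 'cx', 'cy', 'extrinsics']
top 52.52849803056666 261.2985034458776 194.551233860039 [[0.023, 0.991, -0.134, 0.433], [-1.0, 0.022, -0.007, 0.025], [-0.004, 0.134, 0.991, 1.359], [0.0, 0.0, 0.0, 1.0]] ['image', 'range_z', 'vfov', 'cx', 'cy', 'extrinsics']
```

View pics/side0.png

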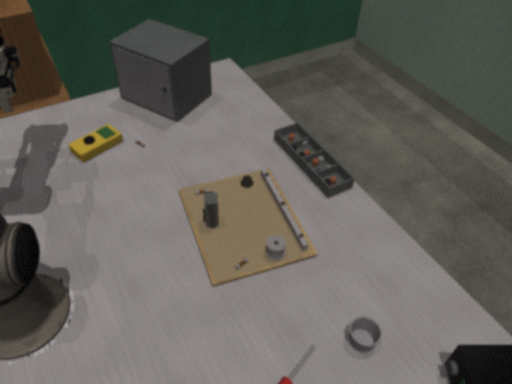

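View pics/top0.png

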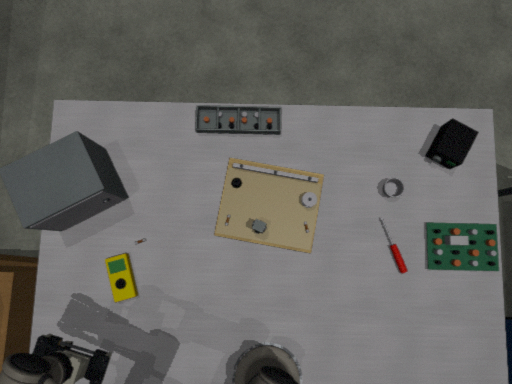

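The side view shows the flyback standing at about (211,210), the rail from (264,172) to (306,246), the spool at (275,245) and the knob at (247,181). In the top view the flyback is at (259,226), the fuses on the board at (228,219) and (306,227), and the rail runs from (229,162) to (323,180). Next I measure.

```bash
cat > h.py <<'E'
import numpy as np,cv2,pickle
def rays(c,uv):
    f=192/np.tan(np.radians(c["vfov"]/2)); uv=np.atleast_2d(uv).astype(float)
    d=np.c_[(uv[:,0]-c["cx"])/f,-(uv[:,1]-c["cy"])/f,-np.ones(len(uv))]
    E=c["extrinsics"]; return E[:3,3],d@E[:3,:3].T
def plane(c,uv,z):
    o,d=rays(c,uv); return o+d*((z-o[2])/d[:,2])[:,None]
def cloud(c):
    v,u=np.mgrid[:384,:512]; o,d=rays(c,np.c_[u.ravel(),v.ravel()])
    return (o+d*c["range_z"].reshape(-1,1)).reshape(384,512,3)
def rect(p):
    r=cv2.minAreaRect((p[:,:2]*1000).astype(np.float32)); return np.round(r[0],1),np.round(r[1],1),round(r[2],1)
E
python3 - <<'E'
from h import *
for n in("side","top"):
    c=pickle.load(open(n+".pkl","rb"));P=cloud(c);hsv=cv2.cvtColor(c["image"],cv2.COLOR_RGB2HSV)
    m=((hsv[...,1]>60)&(hsv[...,0]>12)&(hsv[...,0]<30)&(hsv[...,2]>90)).astype(np.uint8)
    nl,l,s,_=cv2.connectedComponentsWithStats(m);k=1+np.argmax([s[i,4] if 0.3<P[l==i][:,0].mean()<0.7 else 0 for i in range(1,nl)])
    q=P[l==k];uv=np.argwhere(l==k)[:,::-1];print(n,"board",len(q),rect(plane(c,uv,.012)),"z",np.median(q[:,2]))
    roi=(abs(P[...,0]-.52)<.2)&(abs(P[...,1]-.03)<.2)
    h=(roi&(P[...,2]>.018)&(c["range_z"]>0)).astype(np.uint8)
    nl,l,s,ce=cv2.connectedComponentsWithStats(h)
    for i in range(1,nl):
        q=P[l==i]
        if len(q)>8: 
            zt=np.percentile(q[:,2],90);t=q[q[:,2]>zt-.008]
            print(len(q),ce[i].round(),"zt",zt.round(4),"mean",t.mean(0).round(4),rect(t))
    cx,cy={"side":(245,225),"top":(270,205)}[n];w=c["image"][cy-60:cy+60,cx-80:cx+80,::-1]
    cv2.imwrite(f"pics/{n}c.png",cv2.resize(w,None,fx=5,fy=5,interpolation=cv2.INTER_CUBIC))
E
```

```text
side board 8323 (array([579.5,   2.6]), array([344.8, 280.8]), 80.8) z 0.013371481723840395
651 [284. 209.] zt 0.0393 mean [ 0.6886 -0.0244  0.0369] (array([691.6, -12.3]), array([302.9,  17.3]), 80.9)
108 [246. 180.] zt 0.0361 mean [0.6536 0.1202 0.034 ] (array([653.8, 121.8]), array([26.8, 25.9]), 64.2)
521 [210. 207.] zt 0.1061 mean [0.5006 0.0363 0.1048] (array([501.9,  38.4]), array([48.4, 33.3]), 65.2)
368 [276. 245.] zt 0.0547 mean [ 0.5971 -0.1303  0.0529] (array([ 597.4, -129.2]), array([48.5, 49.9]), 6.2)
48 [242. 262.] zt 0.0249 mean [ 0.5049 -0.1239  0.022 ] (array([ 506.1, -123.2]), array([38.5,  9.3]), 17.5)
top board 6794 (array([581.6,   6.2]), array([339.4, 279.4]), 80.8) z 0.012211637057666924
424 [275. 172.] zt 0.0397 mean [ 0.6914 -0.0147  0.0364] (array([691.7, -12.8]), array([298.3,  15.3]), 80.9)
73 [236. 182.] zt 0.0374 mean [0.6541 0.1222 0.0348] (array([655.7, 122.3]), array([25.2, 21.1]), 2.5)
173 [309. 199.] zt 0.0557 mean [ 0.5988 -0.1295  0.0525] (array([ 597.7, -129.6]), array([44.8, 48. ]), 90.0)
24 [227. 220.] zt 0.0247 mean [0.5243 0.1488 0.0217] (array([524.6, 148.8]), array([ 8.1, 34.7]), 74.2)
161 [259. 226.] zt 0.1062 mean [0.5023 0.0392 0.1037] (array([502.5,  39. ]), array([45.9, 33.8]), 67.8)
24 [306. 226.] zt 0.0253 mean [ 0.5077 -0.1221  0.0217] (array([ 506.5, -122.3]), array([38.4,  8.5]), 11.7)
```

View pics/topc.png

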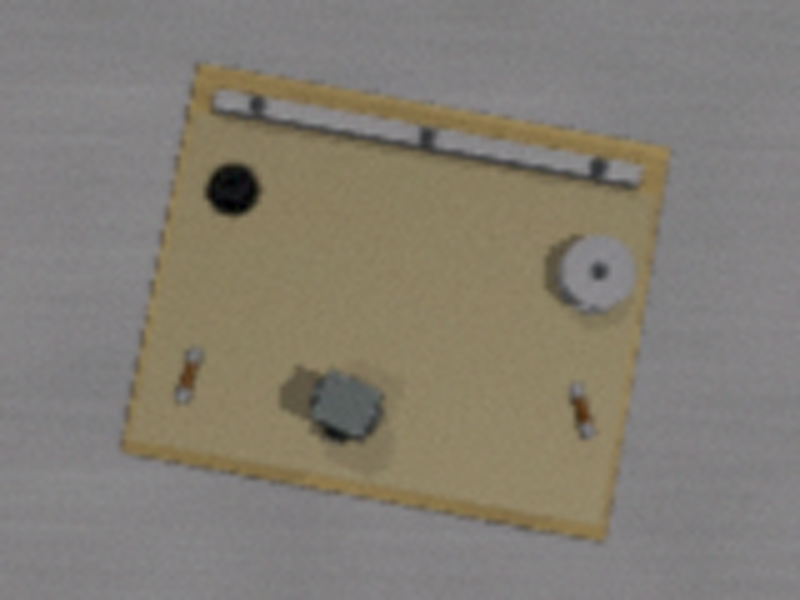

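View pics/sidec.png

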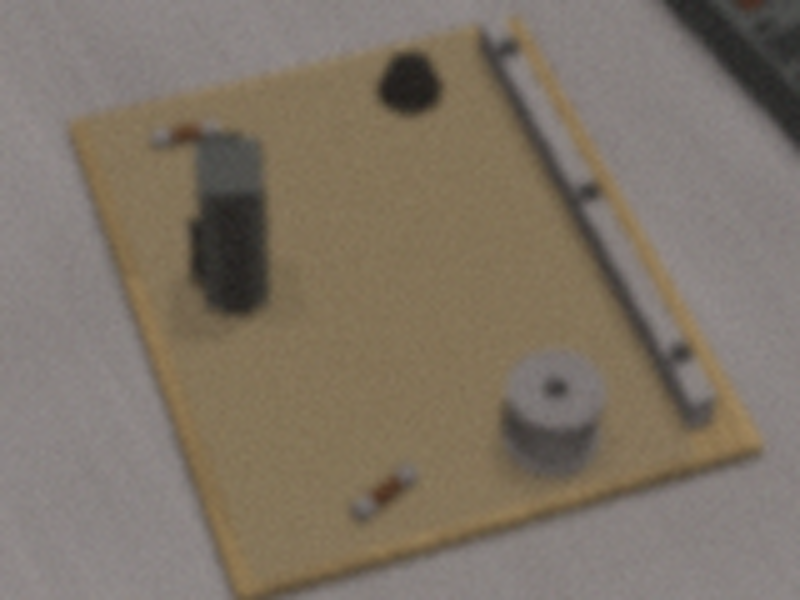

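The flyback stands at about (0.502, 0.039) with yaw −23.5°. The board yaw is −9.2°, and the rail face lies about 80 mm beyond where the tipped top end will be. I'll carry the tool over high, behind the knob face.

Call:
move_arm([
  [-0.33,-0.27,0,0,0,0],
  [-0.67,-0.54,0,0,0,0.02],
  [-1,-0.82,0,0,0,0.047],
], fingers=-0.78)

```text
time: 0.48
tool_pos: [0.2121, 0.4006, 0.2264]
tool_rot: [-3.141, -0.0, 2.729]
contact_force: [0.8, -0.1, 0.9]
opening: 0.0665
grip_force: 0.0
```

```bash
cat >> h.py <<'E'
from scipy.spatial.transform import Rotation as Ro
def to(o,x,y,z,yawdeg):
    "shift/turn units from measured pose to TCP x,y,z with tool x at yaw (tool down)"
    R=Ro.from_euler("xyz",o["tool_rot"]); T=Ro.from_euler("xyz",[np.pi,0,np.radians(yawdeg)])
    return np.r_[R.inv().apply(np.array([x,y,z])-o["tool_pos"])/.1,(R.inv()*T).as_rotvec()/np.pi].round(3)
E
python3 - <<'E'
from h import *
from cell import robot
o=robot.observe();print(o["time"],o["tool_pos"],o["tool_rot"],o["opening"],to(o,.459,.0575,.2,156.5))
E
```

```text
0.475 [0.21210096 0.40063578 0.22637623] [-3.14099777e+00 -3.57797851e-05  2.72913376e+00] 0.0664645748659539 [-3.637e+00 -2.154e+00  2.650e-01 -0.000e+00 -0.000e+00 -1.000e-03]
```

Call:
move_arm([
  [-0.5,-0.3,0,0,0,0],
  [-1,-0.6,0,0,0,0],
])

```text
time: 0.72
tool_pos: [0.28, 0.3054, 0.2265]
tool_rot: [-3.142, 0.0, 2.732]
contact_force: [1.5, 0.6, 0.5]
opening: 0.0462
grip_force: 0.0
```

Call:
move_arm([
  [-0.5,-0.3,0,0,0,0],
  [-1,-0.6,0,0,0,0],
])

```text
time: 0.98
tool_pos: [0.3478, 0.2103, 0.2267]
tool_rot: [3.141, 0.0, 2.731]
contact_force: [1.0, 0.4, 0.7]
opening: 0.0263
grip_force: 0.0
```

Call:
move_arm([
  [-0.5,-0.3,0,0,0,0],
  [-1,-0.6,0,0,0,0],
  [-1,-0.6,0,0,0,0],
  [-1,-0.6,0,0,0,0],
])

```text
time: 1.48
tool_pos: [0.4143, 0.1172, 0.2263]
tool_rot: [-3.141, -0.001, 2.73]
contact_force: [-0.9, 1.4, -0.4]
opening: 0.0101
grip_force: 0.0
```

```bash
python3 - <<'E'
from h import *
from cell import robot
o=robot.observe();print(o["time"],o["tool_pos"],o["tool_rot"],o["opening"],o["contact_force"],to(o,.459,.0575,.2,156.5),to(o,.459,.0575,.087,156.5))
E
```

```text
1.475 [0.41431806 0.11723972 0.22633905] [-3.14140189e+00 -1.39104933e-03  2.73022221e+00] 0.010125240574917796 [-0.94458086  1.40753904 -0.41460081] [-0.649 -0.369  0.263 -0.    -0.    -0.   ] [-0.65  -0.369  1.393 -0.    -0.    -0.   ]
```

Call:
move_arm([
  [-0.3,-0.2,0.26,0,0,0],
  [-0.65,-0.37,0.6,0,0,0],
  [-0.65,-0.37,1,0,0,0],
  [-0.65,-0.37,1,0,0,0],
])

```text
time: 1.98
tool_pos: [0.4571, 0.0586, 0.1247]
tool_rot: [-3.139, -0.006, 2.733]
contact_force: [-0.3, 0.5, 1.0]
opening: 0.0103
grip_force: 0.0
```

Call:
move_arm([
  [0,0,0.39,0,0,0],
  [0,0,0.39,0,0,0],
  [0,0,0.39,0,0,0],
])

```text
time: 2.35
tool_pos: [0.4605, 0.058, 0.0896]
tool_rot: [3.141, 0.002, 2.733]
contact_force: [-0.0, -0.3, 0.3]
opening: 0.0102
grip_force: 0.0
```

```bash
python3 - <<'E'
from h import *
from cell import robot
c=robot.read_camera("side");o=robot.observe();print(o["time"],o["tool_pos"],o["contact_force"],to(o,.459,.0575,.087,156.5))
w=c["image"][140:260,150:310,::-1];cv2.imwrite("pics/s1.png",cv2.resize(w,None,fx=5,fy=5,interpolation=cv2.INTER_CUBIC))
E
```

```text
2.4 [0.46076638 0.05777003 0.08968653] [ 0.29904664  0.2618423  -0.34380526] [ 0.015 -0.01   0.027  0.     0.001  0.   ]
```

View pics/s1.png

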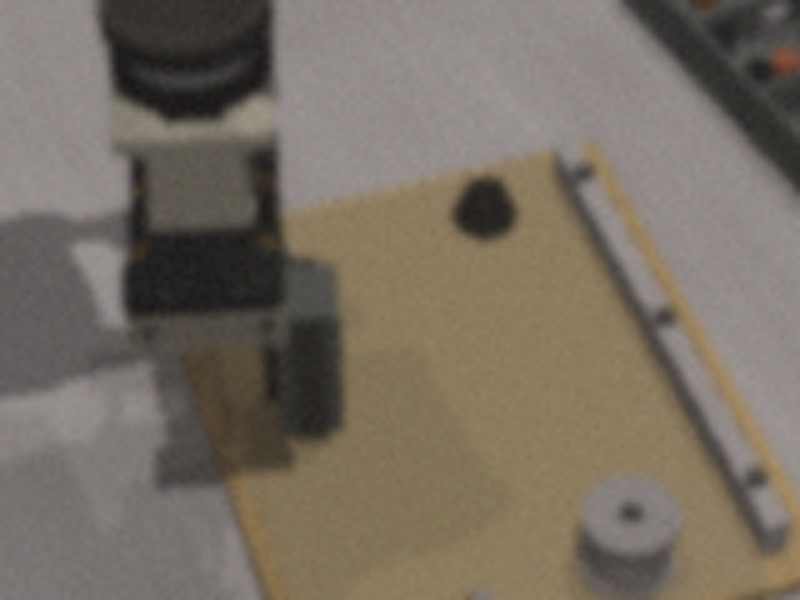

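The gripper is right behind the knob face (crop (200,330)), with the block still upright at (310,350). Next comes a slow push high on the face.

Call:
move_arm([
  [-0.06,0,0,0,0,0],
  [-0.12,0,0,0,0,0],
  [-0.15,0,0,0,0,0],
  [-0.18,0,0,0,0,0],
  [-0.21,0,0,0,0,0],
  [-0.24,0,0,0,0,0],
  [-0.27,0,0,0,0,0],
  [-0.3,0,0,0,0,0],
  [-0.33,0,0,0,0,0],
  [-0.36,0,0,0,0,0],
])

```text
time: 3.65
tool_pos: [0.493, 0.0428, 0.0877]
tool_rot: [3.141, 0.0, 2.731]
contact_force: [-0.2, 0.2, 0.7]
opening: 0.0101
grip_force: 0.2
```

```bash
cat > look.py <<'E'
from h import *
from cell import robot
import sys
c=robot.read_camera("side");o=robot.observe();print(o["time"],o["tool_pos"],o["contact_force"])
pickle.dump(c,open("side.pkl","wb"))
w=c["image"][140:260,150:310,::-1];cv2.imwrite(sys.argv[1],cv2.resize(w,None,fx=5,fy=5,interpolation=cv2.INTER_CUBIC))
E
python3 look.py pics/s2.png
```

```text
3.7 [0.49338975 0.04261114 0.08776217] [0.08808616 0.1205911  0.10261295]
```

View pics/s2.png

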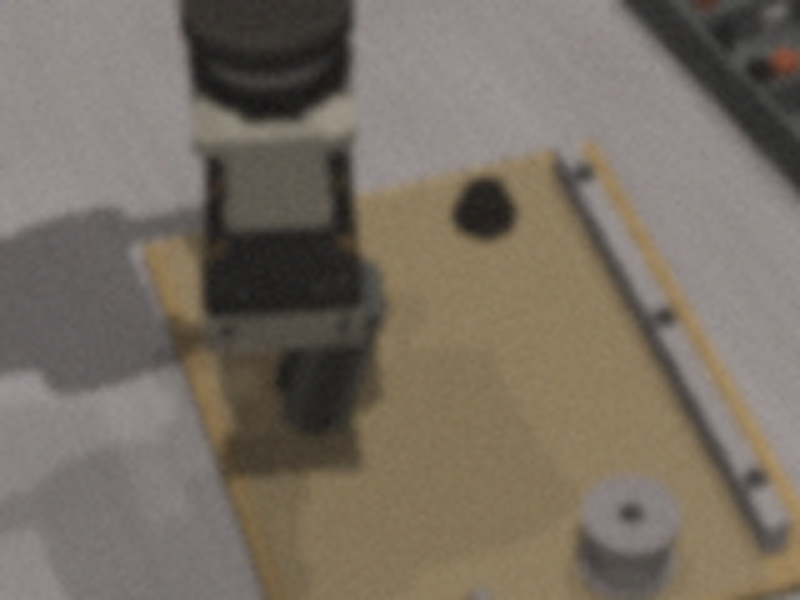

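The block (crop (330,380)) is leaning forward with its base in place and its top edge at (375,290), so it is tipping and not sliding. I keep pushing until it goes over.

Call:
move_arm([
  [-0.02,0,0,0,0,0],
  [-0.04,0,0,0,0,0],
  [-0.06,0,0,0,0,0],
  [-0.08,0,0,0,0,0],
  [-0.1,0,0,0,0,0],
  [-0.12,0,0,0,0,0],
  [-0.14,0,0,0,0,0],
  [-0.16,0,0,0,0,0],
  [-0.18,0,0,0,0,0],
  [-0.18,0,0,0,0,0],
  [-0.18,0,0,0,0,0],
  [-0.18,0,0,0,0,0],
])

```text
time: 5.2
tool_pos: [0.5092, 0.0357, 0.0877]
tool_rot: [3.142, -0.0, 2.731]
contact_force: [-0.3, 0.4, -0.5]
opening: 0.0101
grip_force: 0.0
```

```bash
python3 look.py pics/s3.png
```

```text
5.25 [0.50918474 0.03570674 0.08771684] [0.66199341 0.06486582 0.57845978]
```

View pics/s3.png

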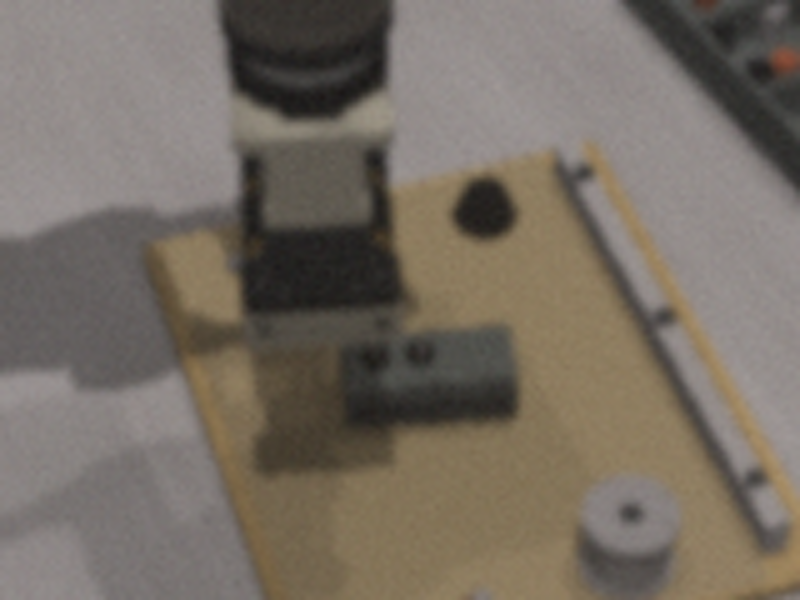

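It is lying on its back with the knobs up at crop (375,355) and (420,350). I back off, lower behind the underside, and measure.

Call:
move_arm([
  [0.2,0,0,0,0,0],
  [0.4,0,0,0,0,0],
  [0.4,0,0,0,0,0],
])

```text
time: 5.62
tool_pos: [0.4717, 0.052, 0.0878]
tool_rot: [-3.141, -0.001, 2.732]
contact_force: [0.7, -0.3, -0.6]
opening: 0.0101
grip_force: 0.0
```

```bash
cat > meas.py <<'E'
from h import *
from cell import robot
o=robot.observe();print(o["time"],o["tool_pos"],o["contact_force"])
for n in("side","top"):
    c=robot.read_camera(n);pickle.dump(c,open(n+".pkl","wb"));P=cloud(c)
    b=Ro.from_euler("z",9.2,degrees=True).apply((P-[.5805,.0045,.012]).reshape(-1,3)).reshape(P.shape) # board frame
    m=((abs(b[...,0]+.01)<.113)&(abs(b[...,1])<.07)&(b[...,2]>.026)&(b[...,2]<.041)).astype(np.uint8)
    nl,l,s,_=cv2.connectedComponentsWithStats(m)
    k=1+np.argmax(s[1:,4]);q=P[l==k];print(n,len(q),rect(q),"board",rect(b[l==k]),"xmax",b[l==k][:,0].max().round(4))
E
python3 meas.py
```

```text
5.625 [0.47166294 0.05202444 0.08776668] [ 0.71544325 -0.27649929 -0.58723849]
side 440 (array([560.2,  13.8]), array([46.8, 91.7]), 67.6) board (array([-21.5,   6. ]), array([46.8, 91.7]), 76.8) xmax 0.0273
top 214 (array([572.2,  10.5]), array([45.3, 68.8]), 68.6) board (array([-9.1,  4.6]), array([45.3, 68.8]), 77.8) xmax 0.0274
```

Flyback yaw is −22.4° and its underside centre is at about (0.518, 0.031). Lower to z≈0.024 and approach.

Call:
move_arm([
  [0,0,0.32,0,0,0],
  [0,0,0.64,0,0,0],
  [0,0,0.64,0,0,0],
])

```text
time: 6.1
tool_pos: [0.4719, 0.0514, 0.0221]
tool_rot: [-3.14, -0.004, 2.731]
contact_force: [-1.2, -1.0, 0.9]
opening: 0.0102
grip_force: 0.0
```

```bash
cat > plan.py <<'E'
from h import *
from cell import robot
o=robot.observe();print(o["time"],o["tool_pos"],o["contact_force"])
print("pre",to(o,.4953,.0406,.024,157.6)) 
def P(s): # s 0..1 along arc; TCP in board frame
    a=np.radians(-13.2*(1-s)); u=np.array([-66,16.5])  # underside centre
    ss=np.linspace(0,s,50); aa=np.radians(-13.2*(1-ss)); L=79.6
    u=u+L*s*np.array([np.cos(aa).mean(),np.sin(aa).mean()])
    t=u-9.5*np.array([np.cos(a),np.sin(a)])
    w=Ro.from_euler("z",-9.2,degrees=True).apply([*t,0])/1000+[.5805,.0045,0]
    return *w[:2],.024,180-9.2+np.degrees(a)
for s in(0,.25,.5,.75,.9,1):print(s,np.round(P(s),4),to(o,*P(s)))
E
python3 plan.py
```

```text
6.1 [0.47185264 0.05135707 0.0221104 ] [-1.18933162 -0.97549012  0.93687168]
pre [-0.258 -0.005 -0.02  -0.    -0.001 -0.006]
0 [5.092e-01 3.500e-02 2.400e-02 1.576e+02] [-0.408 -0.001 -0.02  -0.    -0.001 -0.006]
0.25 [5.276e-01 2.740e-02 2.400e-02 1.609e+02] [-0.607  0.003 -0.021 -0.    -0.001 -0.025]
0.5 [5.464e-01 2.090e-02 2.400e-02 1.642e+02] [-0.805  0.019 -0.022 -0.    -0.001 -0.043]
0.75 [5.656e-01 1.550e-02 2.400e-02 1.675e+02] [-1.002e+00  4.600e-02 -2.300e-02 -0.000e+00 -1.000e-03 -6.100e-02]
0.9 [5.7720e-01 1.2800e-02 2.4000e-02 1.6948e+02] [-1.12e+00  6.70e-02 -2.30e-02 -0.00e+00 -1.00e-03 -7.20e-02]
1 [5.850e-01 1.120e-02 2.400e-02 1.708e+02] [-1.198e+00  8.400e-02 -2.300e-02 -0.000e+00 -1.000e-03 -8.000e-02]
```

Call:
move_arm([
  [-0.2,0,0,0,0,-0.006],
  [-0.35,0,0,0,0,-0.006],
  [-0.4,0,0,0,0,-0.006],
  [-0.45,0,0,0,0,-0.01],
  [-0.5,0,0,0,0,-0.015],
  [-0.55,0,0,0,0,-0.02],
  [-0.6,0.003,0,0,0,-0.025],
  [-0.65,0.006,0,0,0,-0.029],
  [-0.7,0.01,0,0,0,-0.034],
  [-0.75,0.014,0,0,0,-0.038],
  [-0.8,0.019,0,0,0,-0.043],
  [-0.8,0.019,0,0,0,-0.043],
])

```text
time: 7.6
tool_pos: [0.5466, 0.0214, 0.0239]
tool_rot: [-3.142, -0.0, 2.866]
contact_force: [-1.4, 0.1, 1.1]
opening: 0.0101
grip_force: 0.8
```

```bash
python3 plan.py; python3 meas.py
```

```text
7.6 [0.54658416 0.02144268 0.02390287] [-1.43989303  0.1014462   1.11315011]
pre [ 0.546  0.045 -0.001 -0.    -0.     0.037]
0 [5.092e-01 3.500e-02 2.400e-02 1.576e+02] [ 0.396  0.028 -0.001 -0.    -0.     0.037]
0.25 [5.276e-01 2.740e-02 2.400e-02 1.609e+02] [ 0.199  0.006 -0.001 -0.    -0.     0.018]
0.5 [5.464e-01 2.090e-02 2.400e-02 1.642e+02] [ 0.    -0.006 -0.001 -0.    -0.     0.   ]
0.75 [5.656e-01 1.550e-02 2.400e-02 1.675e+02] [-0.199 -0.005 -0.001  0.    -0.    -0.018]
0.9 [5.7720e-01 1.2800e-02 2.4000e-02 1.6948e+02] [-0.318  0.    -0.001  0.    -0.    -0.029]
1 [5.850e-01 1.120e-02 2.400e-02 1.708e+02] [-0.398  0.006 -0.001  0.    -0.    -0.037]
7.6 [0.54658416 0.02144268 0.02390287] [-1.43989303  0.1014462   1.11315011]
side 230 (array([620.7,  -1.8]), array([47.6, 51.8]), 77.8) board (array([40.7,  0.2]), array([47.6, 51.8]), 87.0) xmax 0.0675
top 45 (array([642. ,  -3.9]), array([38.8, 14.4]), 85.1) board (array([62.1,  1.6]), array([14.4, 38.8]), 4.3) xmax 0.0683
```

Call:
move_arm([
  [-0.05,0,0,0,0,-0.005],
  [-0.1,0,0,0,0,-0.01],
  [-0.15,0,0,0,0,-0.015],
  [-0.2,0,0,0,0,-0.02],
  [-0.25,0,0,0,0,-0.026],
  [-0.29,0,0,0,0,-0.032],
  [-0.32,0,0,0,0,-0.037],
  [-0.34,0.001,0,0,0,-0.037],
  [-0.36,0.003,0,0,0,-0.037],
  [-0.36,0.003,0,0,0,-0.037],
])

```text
time: 8.95
tool_pos: [0.5814, 0.012, 0.0237]
tool_rot: [3.141, -0.0, 2.983]
contact_force: [-3.7, 0.3, 3.1]
opening: 0.0098
grip_force: 1.8
```

```bash
python3 plan.py|tail -1; python3 meas.py
```

```text
1 [5.850e-01 1.120e-02 2.400e-02 1.708e+02] [-0.037 -0.002 -0.003  0.    -0.     0.   ]
8.95 [0.58143194 0.01202107 0.02371518] [-3.73268763  0.30053753  3.07335668]
side 163 (array([662.5,  -3.4]), array([45.5, 41.2]), 82.1) board (array([82.2,  5.3]), array([41.2, 45.5]), 1.3) xmax 0.103
top 3 (array([682.1,  -1.4]), array([1. , 6.9]), 4.2) board (array([101.3,  10.4]), array([1. , 6.9]), 13.4) xmax 0.1025
```

Call:
move_arm([
  [-0.01,0,0,0,0,0],
  [-0.02,0,0,0,0,0],
  [-0.02,0,0,0,0,0],
])

```text
time: 9.43
tool_pos: [0.5833, 0.0117, 0.0237]
tool_rot: [3.141, -0.0, 2.983]
contact_force: [-4.4, -0.1, 3.1]
opening: 0.0102
grip_force: 2.2
```

Call:
move_arm([
  [-0.01,0,0,0,0,0],
  [-0.01,0,0,0,0,0],
])

```text
time: 9.68
tool_pos: [0.5832, 0.0117, 0.0237]
tool_rot: [3.142, -0.003, 2.983]
contact_force: [-8.1, 1.3, 6.3]
opening: 0.0101
grip_force: 4.0
```

Call:
move_arm([
  [-0.01,0,0,0,0,0],
  [-0.01,0,0,0,0,0],
])

```text
time: 9.93
tool_pos: [0.5832, 0.0117, 0.0237]
tool_rot: [-3.141, -0.005, 2.983]
contact_force: [-11.2, 0.6, 8.4]
opening: 0.0101
grip_force: 5.7
```

The tool has stopped and the force is growing, so the block has met the rail. One more small press to seat it, then a look.

Call:
move_arm([
  [-0.01,0,0,0,0,0],
  [-0.02,0,0,0,0,0],
  [-0.02,0,0,0,0,0],
])

```text
time: 10.3
tool_pos: [0.5832, 0.0117, 0.0237]
tool_rot: [-3.141, -0.009, 2.983]
contact_force: [-18.7, 1.7, 15.0]
opening: 0.0102
grip_force: 9.1
```

```bash
python3 look.py pics/s4.png
```

```text
10.35 [0.58320538 0.01173727 0.02374967] [-17.78270759   1.93836544  14.91562295]
```

View pics/s4.png

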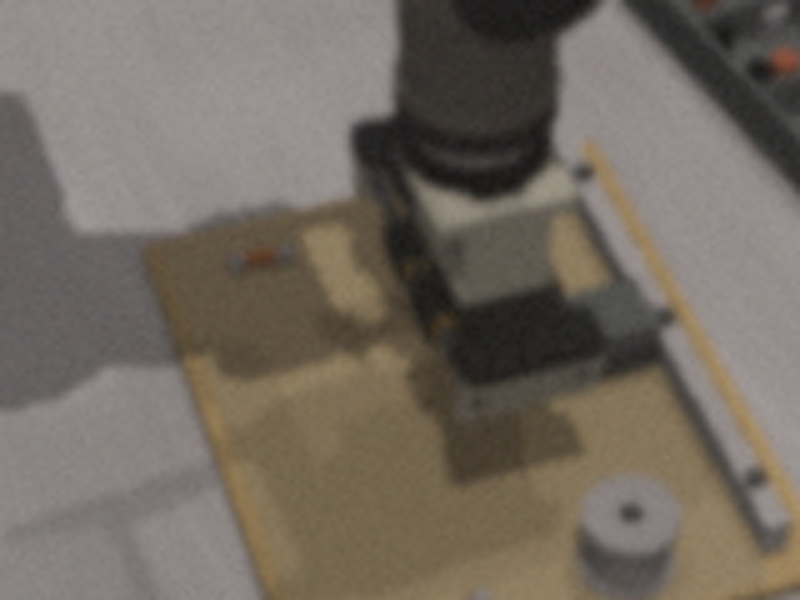

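The block's top end is at crop (640,320), against the rail. I back straight off and then lift.

Call:
move_arm([
  [0.03,0,0,0,0,0],
  [0.06,0,0,0,0,0],
  [0.2,0,0,0,0,0],
  [0.5,0,0,0,0,0],
  [0.9,0,0,0,0,0],
  [0.9,0,-0.5,0,0,0],
  [0.9,0,-1,0,0,0],
])

```text
time: 11.22
tool_pos: [0.4988, 0.0252, 0.1248]
tool_rot: [3.141, 0.001, 2.982]
contact_force: [1.3, -0.3, -0.4]
opening: 0.0102
grip_force: 0.0
```

Call:
move_arm([
  [0.3,0.1,-0.5,0,0,0],
  [0.6,0.2,-1,0,0,0],
  [0.6,0.2,-1,0,0,0],
])

```text
time: 11.6
tool_pos: [0.4439, 0.0551, 0.2278]
tool_rot: [3.14, 0.01, 2.984]
contact_force: [0.7, -0.9, -0.7]
opening: 0.0101
grip_force: 0.0
```

```bash
python3 meas.py; python3 look.py pics/s5.png; python3 - <<'E'
from h import *
for n in("side","top"):
    c=pickle.load(open(n+".pkl","rb"));P=cloud(c)
    roi=(abs(P[...,0]-.58)<.16)&(abs(P[...,1])<.2)&(P[...,2]>.018)&(P[...,2]<.1)
    nl,l,s,ce=cv2.connectedComponentsWithStats(roi.astype(np.uint8))
    for i in range(1,nl):
        q=P[l==i]
        if len(q)>8: t=q[q[:,2]>np.percentile(q[:,2],90)-.008];print(n,len(q),rect(t))
E
```

```text
11.6 [0.44394162 0.05509145 0.22775856] [ 0.70081251 -0.92396729 -0.71068322]
side 433 (array([6.38e+02, 2.00e-01]), array([49., 90.]), 81.1) board (array([57.5,  4.9]), array([90., 49.]), 0.3) xmax 0.1026
top 300 (array([639.4,   2.7]), array([45.2, 89.5]), 81.6) board (array([58.5,  7.6]), array([89.5, 45.2]), 0.8) xmax 0.1029
11.75 [0.44283916 0.05431882 0.22313889] [-3.94115789e-01 -1.42455456e-04  3.93594604e-01]
side 1220 (array([643.6, -10.5]), array([248.8, 104. ]), 80.8)
side 116 (array([654. , 120.4]), array([26.4, 24.3]), 38.1)
side 42 (array([524.5, 150. ]), array([16.9, 38.2]), 83.2)
side 370 (array([ 597.2, -128.9]), array([49.4, 47.3]), 57.1)
side 52 (array([ 505.3, -123.6]), array([37.1,  8.6]), 15.5)
top 770 (array([645.4,  -6.2]), array([290.3, 103.7]), 81.9)
top 76 (array([655.3, 122.3]), array([23.8, 21.1]), 1.7)
top 167 (array([ 598.2, -129.7]), array([44.4, 48.2]), 89.8)
top 11 (array([536.2, 147.1]), array([13.8,  7. ]), 2.5)
top 27 (array([ 505.2, -122.8]), array([35.6,  8.6]), 15.1)
```

View pics/s5.png

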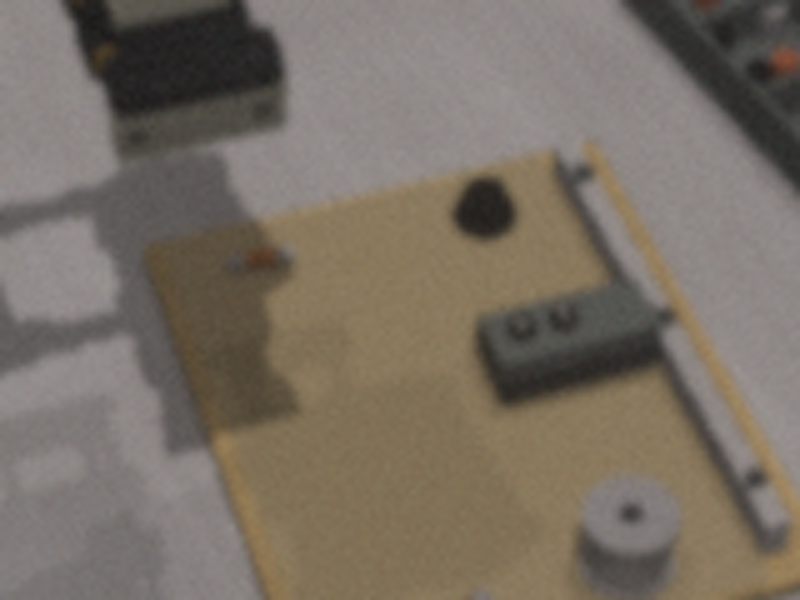

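The block lies knobs up (crop (525,325) and (565,315)), square to the rail within about 1° and touching it, and the other parts haven't moved.

```bash
python3 -c "
from cell import robot
print(robot.hand_in())"
```

```text
the job is handed in; nothing more can be done
None
```

The job is handed in, at about 12 s of the 40 s allowed: the flyback lies on its back, knobs up, with its top end against the stop rail (square to within about 1°), the fingers are clear, and the other parts on the board measure where they were; the hand-in gave no verdict.

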